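# Spent cell through the sprung flap of the return bin

## Robot

A 6-joint arm with a two-finger parallel gripper is mounted at the origin on a cart in front of the work surface, level with it; the furniture and walls round the work are solid. World frame = base frame: x ahead of the robot, y to its left, z up, the work surface at z = 0. Lengths are in m, angles in rad, forces in N, time in s.
With the tool pointing down it reaches from about 0.25 to 0.725 m from the base axis. Payload 4 kg.
Tool frame: the origin (TCP) lies midway between the tips of the shut fingers; the grasp point (between the pads) lies 19 mm behind it; z points along the fingers, y is the line along which they close (so a half turn about z gives the same grasp; the last joint's range is limited). The gripper opens to 85 mm and grips with 20 to 120 N. Pads are 22 mm wide; open, the fingers measure 114 mm over their backs; the gripper's body (76 mm by 85 mm) begins 54 mm behind the grasp point. The pads swing forward as they close: fully open they stand 13 mm farther back than shut.
Start: joints at [1.252, 0.241, 0.005, 1.335, 0, 1.571], TCP at [0.157, 0.475, 0.231] pointing down, gripper open.
Joint ranges: [-2.72, 2.72], [-1.05, 1.87], [-1.09, 1.28], [-1.99, 2.15], [-1.42, 1.44], [-3.14, 3.14]. Speed limits (rad/s): [2.79, 2.79, 3.14, 3.14, 3.14, 3.14].

## Interface

Orientations are given as a unit quaternion [x, y, z, w].
In Python, from workcell import bot, camera, job_done gives the robot as it stands.
- The arm moves only by the tool carry_out, never from a script. Its argument "plan" is a list of rows, each an object of numbers: "dx", "dy", "dz": the shift along the tool's x, y, z in mm; "twist": the turn about the tool's z in degrees; "fingers": the closure, from -1 (fully open) to 1 (shut). In form: [{"dx": .., "dy": .., "dz": .., "twist": .., "fingers": ..}, ...]. A call has exactly 5 rows; each row is the pose to reach, as a shift and turn from the pose commanded when the call began, along the tool's axes at that moment; what a row does not reach only later rows make up. A row lasts 1/12 s, in which the tool goes at most 41.7 mm and 7.16 degrees, less where a joint would pass 70% of its speed; a pose out of reach is approached as far as the arm can. A call with a gripper value outside its range is refused whole. The fingers move at their own pace and stop on an object; the grip force is fixed at half the most. Time passes only in rows, so rows that repeat a pose let the fingers close, or fill a call up. It gives the time, the measured TCP pose, the force, the opening and the grip force at its end, in the units of the state.
- bot.get_obs(): the state, without advancing time (a new reading comes with each control period).
- camera(name): name is "side" or "top"; returns a dict with "image" (420x560x3 uint8, red, green, blue), "intrinsics" (3x3 intrinsics, pixels), "eye" and "attitude" of the camera in the world. Camera axes: x right, y down, z forward; pixel columns grow to the right and rows downward; lengths in m; the calibration is good to about 2 mm. A picture is of the moment at which its call begins. There is no depth.
- job_done(): hands the job in; it is judged then, once.
The state is a dict: "clock": time; "joint_pos": joint angles; "joint_vel": joint speeds; "tau": joint torques, N m; "eef_pos": TCP position; "tool_rot": TCP orientation; "ft_force": force on the tool from outside, world axes, zero at the start; "ft_torque": the same for the moment, N m; "grip_width": finger opening in m; "grasp_force": force on a finger pad.
Only numpy, scipy, OpenCV 4.12 (cv2) and the standard library are available. Lean on these libraries where they do the work, as an engineer would, in place of code of your own. Each camera call takes 0.05 s, during which the arm holds its last target. There are 200 camera calls.

## Task

Put the spent grey battery cell into the return bin: push the bin's self-closing orange flap well open with one finger and, while it is held open, push the cell along its black lane with the other finger, past the flap, until it drops into the well behind. Push gently and never pinch or lift the cell, do not use the cell to shove the flap and do not let the flap shut on it; at the end the cell lies in the well, the flap has swung shut behind it, and the module, cutters and pen beside the bin are where they were.

Things in the scene. Friction and masses are not known exactly. Their poses are not given: they have to be found in the camera images.
- return_bin: Grey return bin, fixed, 299 x 170 mm. Origin: on the bench under the middle of the gate line; x = pushing direction (through the gate, away from the robot), y = left, z up. Deck in front of the gate: flat, 28 mm above the bench, x -140 to +4 mm, full width. Gate at x = 0: 72 mm high posts at y = +-80 mm, the orange flap between them, nothing across the top.
- lane_mid (a point): Centre of the lane on the deck surface, 28 mm up, at bin x -64, y -35 mm; axes as the bin's. The lane is a black strip along x, bin x -128 to 0, 56 mm wide (y -63 to -7), between two slippery rails 9 mm high and 4 mm thick that end at x -4; it leads straight to the free-end half of the flap.
- well_floor (a point): Point on the well's floor, 14 mm above the bench, at bin x 70, y 0. The well starts at the deck edge (bin x 4 mm, a 14 mm drop) and ends at x 153; side walls 70 mm high, inner faces y = +-79 mm. Open on top but for a cover over its far end, x 106 to 156 mm, 73 to 77 mm above the bench.
- flap (a joint): Orange flap, an upright plate 5 mm thick, hinged on a vertical axis at bin x 0, y +75 mm; shut, it reaches along -y to y = -65 mm, 31 to 67 mm above the bench. 0 = shut, grows as its free end swings in to +x, 1.55 rad = fully open; it cannot open to -x. A spring closes it: 0.15 N m when shut, 0.30 N m fully open (about 4 N on the push pad to start it).
- flap_pad (a point): Centre of the black rubber push pad (34 x 26 mm) on the front (-x) face of the flap, 40 mm from the hinge axis, 49 mm above the bench; turns with the flap.
- cell: Grey flat battery cell, 53 x 34 x 10 mm, loose, about 25 to 50 g. Lies flat in the lane on the deck, crosswise: its 53 mm length (own x) across the lane, its 34 mm width (own y) along the lane. Origin: centre of its underside, z up.
- module: Black hand-held radio module 115 x 65 x 41 mm, loose, on the bench left of the bin. Origin: centre of the underside. Leave alone.
- side_cutters: Red-handled side cutters 146 x 44 x 11 mm, loose, on the bench left of the bin. Origin: centre of the underside. Leave alone.
- marker: Blue and white marker pen 17 x 135 x 16 mm (long axis y), loose, on the bench right of the bin. Origin: centre of the underside. Leave alone.
Things that resemble listed ones, but are neither listed nor needed, are in the scene too. What is meant by the cell is not green, red or turquoise, and is the smaller of those in its own colour.

How it is judged:
On the way, in this order (a step that is already met when the one before it is completed fails the run):
1. the flap is pushed open by 0.5 rad or more while the cell still lies in the lane, short of the gate line (value of joint flap above 0.5 rad and x of cell in the frame of return_bin below -0.018 m and z of cell in the frame of return_bin above 0.024 m), for 0.1 s.
2. the cell goes over the deck edge, down into the well, while the flap is held open (0.5 rad or more) (value of joint flap above 0.5 rad and x of cell in the frame of return_bin above 0.012 m and z of cell in the frame of return_bin below 0.026 m), for 0.05 s.
At the end, for the whole second after the job is handed in: The cell lies flat (within 0.3 rad) and at rest on the floor of the well, the flap is shut again (under 0.08 rad), and the bystanders have moved less than 15 mm (x of cell in the frame of return_bin between 0.015 and 0.145 m and y of cell in the frame of return_bin between -0.075 and 0.075 m and z of cell in the frame of return_bin below 0.02 m and angle between cell's own z axis and vertical below 0.3 rad and value of joint flap below 0.08 rad and linear speed of cell below 0.02 m/s and distance of each of module, side_cutters, marker from where it was at the start of the episode below 0.015 m); the robot touches nothing.
It fails at once if the cell is in the gate with the flap open less than 0.4 rad: the cell shoves the flap, or the flap shuts on it (x of cell in the frame of return_bin between -0.013 and 0.02 m and z of cell in the frame of return_bin above 0.022 m and value of joint flap below 0.4 rad).
It fails at once if the cell is lifted more than 12 mm off the deck (z of cell in the frame of return_bin above 0.04 m).
It fails at once if the cell is pinched or pressed by the fingers with more than 14 N (contact force between cell and the fingers above 14 N).
It fails at once if the flap is forced with more than 25 N (contact force between flap and the arm above 25 N).
It fails at once if the module, the cutters or the pen is moved more than 15 mm (distance of any of module, side_cutters, marker from where it was at the start of the episode above 0.015 m).
It also fails if it takes over 42 s, if anything falls off the work surface, if the arm or the gripper's body presses on something with over 40 N, if the wrist force passes 120 N, or if a joint passes its speed limit or range.

## Working session

There is one attempt and no reset: what is moved stays moved. The work goes in short steps, Python scripts to look and compute and a tool call to move; the robot and the scene stay as the last step left them, time stands still between calls to the robot, and variables do not carry over. Pictures are saved under pics/ and viewed, at most 11 in all, crops included, and the job is handed in when it is done.

Besides the shell and the picture viewer there is one more tool, called after ">>>" as a command line: name --argument value ..., lists and objects as JSON in quotes. carry_out: Moves the arm, as the interface text tells. Its arguments: {"type":"object","properties":{"plan":{"type":"array","items":{"type":"object","properties":{"dx":{"type":"number"},"dy":{"type":"number"},"dz":{"type":"number"},"twist":{"type":"number"},"fingers":{"type":"number"}}}}},"required":["plan"]}

```bash
mkdir -p pics; cat > h.py <<'E'
import numpy as np, cv2
from scipy.spatial.transform import Rotation as R
from workcell import bot, camera, job_done
def ray(c,u,v):
    d=np.linalg.inv(c['intrinsics'])@np.array([u,v,1.]); a=np.array(c['attitude'])
    M=R.from_quat(a).as_matrix() if a.size==4 else a.reshape(3,3)
    return np.array(c['eye']),M@d
def onz(c,u,v,z):
    e,d=ray(c,u,v); return e+d*(z-e[2])/d[2]
def two(c1,p1,c2,p2):
    e1,d1=ray(c1,*p1); e2,d2=ray(c2,*p2)
    s=np.linalg.lstsq(np.c_[d1,-d2],e2-e1,rcond=None)[0]
    a=e1+d1*s[0]; b=e2+d2*s[1]; return (a+b)/2, np.linalg.norm(a-b)
def save(c,n): cv2.imwrite('pics/'+n,c['image'][:,:,::-1])
E
python3 - <<'E'
from h import *
import pickle
for n in('top','side'):
    c=camera(n); save(c,n+'0.png'); pickle.dump(c,open(n+'.pkl','wb')); print(n,c['eye'],c['attitude'],c['intrinsics'])
o=bot.get_obs(); print(o['clock'],o['eef_pos'],o['tool_rot'],o['grip_width'])
E
```

```text
top [0.39944582 0.11883278 0.91235392] [ 0.71102277 -0.6997483   0.06065749 -0.03346061] [[415.36639049   0.         272.48855728]
 [  0.         415.36639049 205.26778023]
 [  0.           0.           1.        ]]
side [ 0.44874476 -0.7460857   0.44806883] [ 0.8422453  -0.00453369  0.017946   -0.53877661] [[450.6557514    0.         272.40540442]
 [  0.         450.6557514  210.05748265]
 [  0.           0.           1.        ]]
0.1 [0.1565233  0.47427717 0.23051342] [ 1.58712639e-01  9.87324373e-01 -9.25459482e-04 -1.56354645e-04] 0.08525476518871508
```

View pics/top0.png

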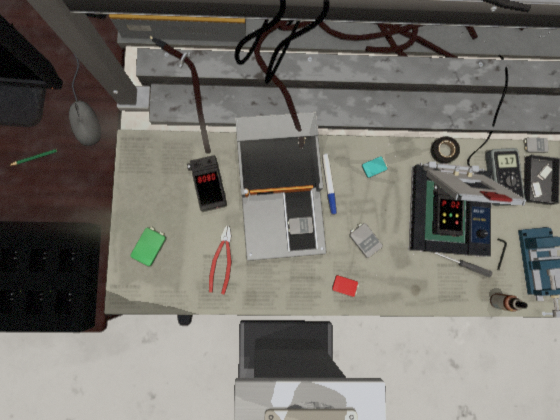

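View pics/side0.png

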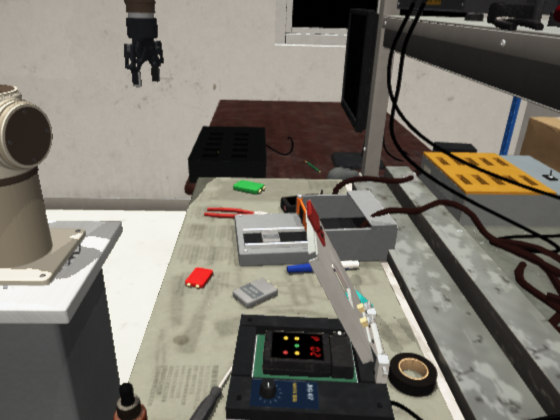

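The top view shows the bin at about (282,185), its orange flap at (280,189), and a grey cell in the lane at (299,226). The other grey cells are at (366,240) (larger, on the bench) and (537,145). Green is at (148,246), red at (345,286) and turquoise at (375,167). I choose (299,226) because it is grey, small and in the lane, and will check it in a close crop.

```bash
python3 - <<'E'
from h import *
import pickle
t=pickle.load(open('top.pkl','rb'));s=pickle.load(open('side.pkl','rb'))
a=cv2.resize(t['image'][105:265,228:333],None,fx=3.7,fy=3.7,interpolation=3)
b=cv2.resize(s['image'][185:275,225:405],None,fx=2.25,fy=2.25,interpolation=3)
im=np.zeros((600,800,3),np.uint8); im[:592,:388]=a[:592,:388]; im[:b.shape[0],392:392+b.shape[1]]=b[:,:408]
cv2.imwrite('pics/crop1.png',im[:,:,::-1])
E
```

```text
(no output)
```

View pics/crop1.png

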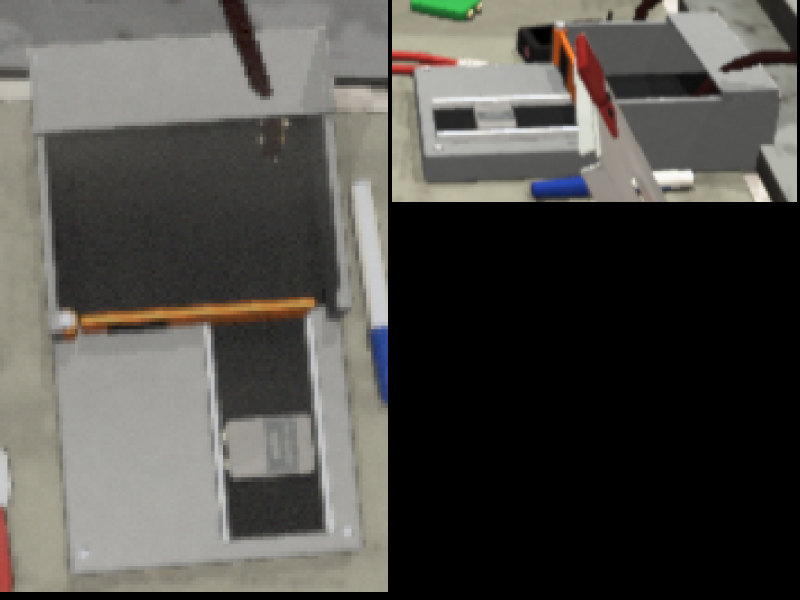

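The crop shows a grey cell lying crosswise in the black lane: top-view corners about (224,419), (311,414), (316,472) and (231,479) in crop pixels. The flap is shut with its free end on the right, over the lane, and the push pad is by the hinge on the left. This is the right cell; a bit of some object shows deep in the well under the cover.

```bash
python3 - <<'E'
from h import *
import pickle
t=pickle.load(open('top.pkl','rb'));s=pickle.load(open('side.pkl','rb'))
T=lambda x,y:(228+x/3.7,105+y/3.7)
S=lambda x,y:(225+(x-392)/2.25,185+y/2.25)
# known bin points (x,y) <- deck level
pts={(-128,-7):(228,540),(-128,-63):(325,530),(0,-7):(212,325),(-140,85):(72,573),(-140,-85):(358,548)}
P=np.array(list(pts))/1000.;W=np.array([onz(t,*T(*p),.028)[:2] for p in pts.values()])
# rigid fit
pc,wc=P.mean(0),W.mean(0);H=(P-pc).T@(W-wc);th=np.arctan2(H[0,1]-H[1,0],H[0,0]+H[1,1])
Rm=np.array([[np.cos(th),-np.sin(th)],[np.sin(th),np.cos(th)]]);o=wc-Rm@pc
print('yaw',np.degrees(th),'o',o,'res',((P-pc)@Rm.T+wc-W)*1e3)
inv=lambda w:(Rm.T@(np.asarray(w)[:2]-o))*1e3
for p in[(224,419),(311,414),(316,472),(231,479)]: print('cell',inv(onz(t,*T(*p),.038)))
for p in[(80,317),(314,299)]: print('flap',inv(onz(t,*T(*p),.067)))
print('cover edge',[inv(onz(t,*T(*p),.077)) for p in[(36,133),(333,112)]])
for a,b,n in[((228,540),(434,129),'lane front-left?'),((325,530),(434,129),'lane front-right'),((358,548),(424,155),'deck front-right'),((72,573),(416,68),'deck front-left'),((273,447),(495,116),'cell top ctr')]:
    w,g=two(t,T(*a),s,S(*b)); print(n,w,inv(w),'gap',g)
E
```

```text
yaw 5.247190528017514 o [0.54807296 0.06665559] res [[ 0.0738828   0.14385729]
 [-1.32514522  0.27893689]
 [ 2.81750106  1.5000693 ]
 [-0.32751271  1.74218319]
 [-1.23872592 -3.66504667]]
cell [-59.39313418  -9.78721544]
cell [-60.23074386 -59.98422362]
cell [-93.6364782  -59.82181753]
cell [-93.93602499 -10.91450923]
flap [ 0.6462408  68.10198948]
flap [  1.48704556 -63.39541265]
cover edge [array([104.60685537,  85.16648681]), array([105.66068263, -82.3594776 ])]
lane front-left? [0.42265616 0.04646425 0.01038249] [-126.73778259   -8.63701082] gap 0.002096603306583483
lane front-right [ 0.42634957 -0.00642924  0.03968611] [-127.89710507  -61.64662194] gap 0.0019473618812130525
deck front-right [ 0.41777411 -0.02730424  0.02690019] [-138.34570531  -81.64989079] gap 0.0001593581748854541
deck front-left [0.40242821 0.13683391 0.02719644] [-138.61641209   83.20384463] gap 0.0024292110724200393
cell top ctr [0.47557199 0.02308002 0.03650699] [-76.18225586 -36.76254758] gap 0.0024525243794135975
```

```bash
cat >> h.py <<'E'
TH=np.radians(5.25);O=np.array([.5481,.0667])
Rb=np.array([[np.cos(TH),-np.sin(TH)],[np.sin(TH),np.cos(TH)]])
def tobin(w): return Rb.T@(np.asarray(w)[:2]-O)*1e3
def go(bx,by,z,phi=45):
    """shift in tool axes (mm) and twist (deg) to bring TCP to bin x,y (mm), world z (mm), tool y at phi deg from bin x"""
    o=bot.get_obs();M=R.from_quat(o['tool_rot']).as_matrix();p=o['eef_pos']
    w=np.r_[O+Rb@np.array([bx,by])/1e3,z/1e3]
    tw=np.degrees(np.arctan2(M[1,1],M[0,1])-TH)-phi
    print('t %.2f bin'%o['clock'],tobin(p).round(1),'z %.1f'%(p[2]*1e3),'-> d',(M.T@(w-p)*1e3).round(1),'twist',round(tw,2),'F',o['ft_force'].round(1),'w',o['grip_width'])
E
python3 -c "
from h import *
go(-82,1,120)"
```

```text
t 0.10 bin [-352.6  441.7] z 230.5 -> d [-424.  -295.9  111.1] twist 21.49 F [-0.1  0.  -0.5] w 0.08525476518871508
```

>>> carry_out --plan '[{"dx": -32, "dy": -22, "dz": 0, "twist": 5, "fingers": -1}, {"dx": -64, "dy": -45, "dz": 0, "twist": 10, "fingers": -1}, {"dx": -96, "dy": -67, "dz": 0, "twist": 15, "fingers": -1}, {"dx": -128, "dy": -90, "dz": 0, "twist": 20, "fingers": -1}, {"dx": -160, "dy": -112, "dz": 0, "twist": 21.5, "fingers": -1}]'

```text
clock: 0.52
eef_pos: [0.2738, 0.3165, 0.2309]
tool_rot: [0.341, 0.94, -0.0, -0.0]
ft_force: [-0.0, 0.4, -0.1]
grip_width: 0.0854
grasp_force: 0.0
```

```bash
python3 -c "
from h import *
go(-82,1,120)"
```

```text
t 0.52 bin [-250.3  273.8] z 230.9 -> d [-312.1  -73.   111. ] twist -0.15 F [-0.   0.4 -0.1] w 0.08544579852539959
```

>>> carry_out --plan '[{"dx": -38, "dy": -9, "dz": 0, "twist": 0, "fingers": -1}, {"dx": -76, "dy": -18, "dz": 0, "twist": 0, "fingers": -1}, {"dx": -114, "dy": -27, "dz": 0, "twist": 0, "fingers": -1}, {"dx": -152, "dy": -36, "dz": 0, "twist": 0, "fingers": -1}, {"dx": -190, "dy": -45, "dz": 0, "twist": 0, "fingers": -1}]'

```text
clock: 0.93
eef_pos: [0.3913, 0.1603, 0.2311]
tool_rot: [0.34, 0.94, -0.0, -0.0]
ft_force: [1.4, 0.9, -0.5]
grip_width: 0.0854
grasp_force: 0.0
```

>>> carry_out --plan '[{"dx": -30, "dy": -7, "dz": 20, "twist": 0, "fingers": -1}, {"dx": -60, "dy": -14, "dz": 40, "twist": 0, "fingers": -1}, {"dx": -90, "dy": -21, "dz": 65, "twist": 0, "fingers": -1}, {"dx": -118, "dy": -27, "dz": 90, "twist": 0, "fingers": -1}, {"dx": -120, "dy": -27, "dz": 110, "twist": 0, "fingers": -1}]'

```text
clock: 1.35
eef_pos: [0.4678, 0.0611, 0.1194]
tool_rot: [0.342, 0.94, -0.001, 0.001]
ft_force: [0.9, 0.5, 0.4]
grip_width: 0.0852
grasp_force: 0.0
```

```bash
python3 -c "
from h import *
c=camera('top');s=camera('side')
go(-82,1,60)
a=np.hstack([cv2.resize(c['image'][105:285,208:353],None,fx=2.75,fy=2.75),cv2.resize(s['image'][130:280,205:350],None,fx=2.75,fy=2.75,interpolation=3)[:495] if 0 else cv2.copyMakeBorder(cv2.resize(s['image'][130:280,205:350],None,fx=2.75,fy=2.75),0,83,0,0,0)[:495]])
cv2.imwrite('pics/crop2.png',a[:,:,::-1]);print(a.shape)"
```

```text
t 1.45 bin [-85.1   4.1] z 117.6 -> d [-4.7  0.3 57.5] twist -0.18 F [-0.4  1.   0.3] w 0.085299375471188
(495, 798, 3)
```

View pics/crop2.png

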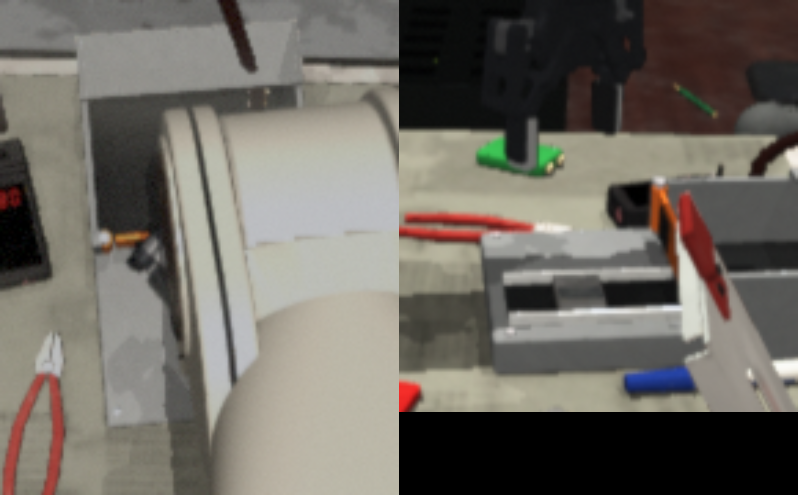

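The wrist hides the lane from the top camera. In the side view, finger B's tip is at crop (521,170) and finger A's at (606,131); the cell is untouched at (580,290). Next I check the tip heights.

```bash
python3 -c "
from h import *
s=camera('side');go(-82,1,60)
p=tobin(bot.get_obs()['eef_pos'])
for n,(u,v),off in(('B',(521,170),-35.2),('A',(606,131),35.2)):
    e,d=ray(s,205+(u-399)/2.75,130+v/2.75)
    w=O+Rb@((p+off)/1e3); k=(w[1]-e[1])/d[1]; q=e+d*k; print(n,w,q,tobin(q)-p)
"
```

```text
t 1.50 bin [-84.1   5. ] z 119.6 -> d [-4.6 -1.1 59.6] twist -0.09 F [ 0.7 -0.3  0.4] w 0.08511841206861047
B [0.43204427 0.02572086] [0.43502798 0.02572086 0.12846546] [-32.22881364 -35.47301367]
A [0.49570723 0.10226724] [0.49556554 0.10226724 0.12845579] [35.05890693 35.21296463]
```

>>> carry_out --plan '[{"dx": -4, "dy": -1, "dz": 20, "twist": 0, "fingers": -1}, {"dx": -4, "dy": -1, "dz": 45, "twist": 0, "fingers": -1}, {"dx": -4, "dy": -1, "dz": 70, "twist": 0, "fingers": -1}, {"dx": -4, "dy": -1, "dz": 82, "twist": 0, "fingers": -1}, {"dx": -4, "dy": -1, "dz": 88, "twist": 0, "fingers": -1}]'

```text
clock: 1.92
eef_pos: [0.4673, 0.0623, 0.033]
tool_rot: [0.339, 0.941, -0.0, -0.001]
ft_force: [-0.2, 0.6, -0.3]
grip_width: 0.0852
grasp_force: 0.0
```

>>> carry_out --plan '[{"dz": 2, "fingers": -1}, {"dz": 4, "fingers": -1}, {"dz": 6, "fingers": -1}, {"dz": 8, "fingers": -1}, {"dz": 8, "fingers": -1}]'

```text
$.plan[0]: bad value
```

```bash
python3 -c "
from h import *
s=camera('side');go(-82,1,20)
a=cv2.resize(s['image'][140:280,205:345],None,fx=4,fy=4)
cv2.imwrite('pics/crop3.png',a[:,:,::-1])"
```

```text
t 1.97 bin [-80.8   2.9] z 32.8 -> d [-0.5 -2.2 12.8] twist 0.08 F [ 1.   0.1 -0.3] w 0.08510249778362372
```

View pics/crop3.png

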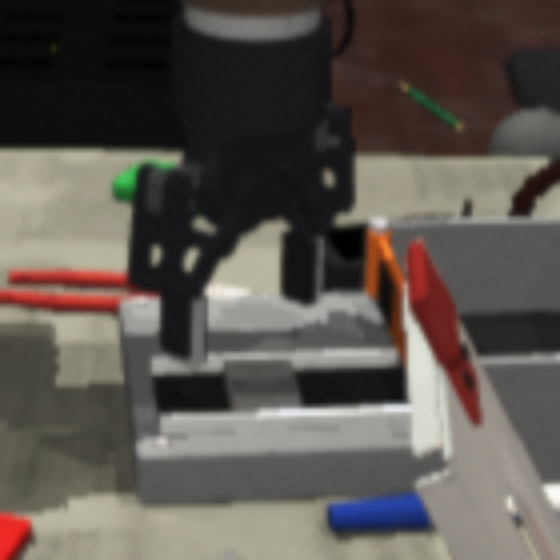

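The side crop shows finger B above the lane's front end (tip at crop (182,357)), behind the cell at (262,385), and finger A (300,300) short of the flap. I'll descend slowly.

>>> carry_out --plan '[{"dx": 0, "dy": -1, "dz": 3, "twist": 0, "fingers": -1}, {"dx": 0, "dy": -2, "dz": 6, "twist": 0, "fingers": -1}, {"dx": 0, "dy": -2, "dz": 8, "twist": 0, "fingers": -1}, {"dx": 0, "dy": -2, "dz": 10, "twist": 0, "fingers": -1}, {"dx": 0, "dy": -2, "dz": 10, "twist": 0, "fingers": -1}]'

```text
clock: 2.38
eef_pos: [0.4672, 0.0598, 0.0236]
tool_rot: [0.34, 0.94, 0.0, 0.0]
ft_force: [-0.8, -0.6, 0.7]
grip_width: 0.0854
grasp_force: 0.0
```

```bash
python3 -c "
from h import *
s=camera('side');go(-82,1,20)
p=tobin(bot.get_obs()['eef_pos'])
a=cv2.resize(s['image'][190:260,225:325],None,fx=7,fy=7)
cv2.imwrite('pics/crop4.png',a[:,:,::-1])"
```

```text
t 2.43 bin [-81.3   0.5] z 23.6 -> d [ 0.8 -0.2  3.6] twist -0.02 F [ 0.4 -0.2 -0.1] w 0.08538228792427043
```

View pics/crop4.png

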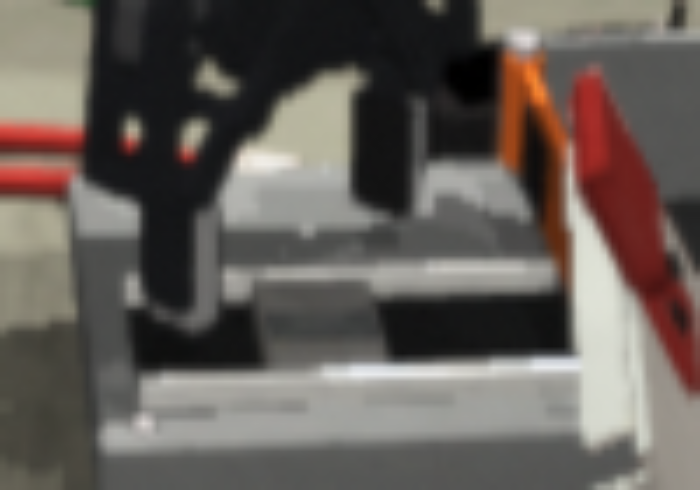

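Finger B's tip is at crop (190,325), inside the lane and ~40 px behind the cell's rear edge at (255,330). Going lower in small force-checked steps.

>>> carry_out --plan '[{"dx": 0, "dy": 0, "dz": 1, "twist": 0, "fingers": -1}, {"dx": 0, "dy": 0, "dz": 2, "twist": 0, "fingers": -1}, {"dx": 0, "dy": 0, "dz": 3, "twist": 0, "fingers": -1}, {"dx": 0, "dy": 0, "dz": 3, "twist": 0, "fingers": -1}, {"dx": 0, "dy": 0, "dz": 3, "twist": 0, "fingers": -1}]'

```text
clock: 2.85
eef_pos: [0.4668, 0.0598, 0.0202]
tool_rot: [0.34, 0.94, -0.0, -0.0]
ft_force: [-0.5, 0.4, 0.3]
grip_width: 0.0856
grasp_force: 0.0
```

>>> carry_out --plan '[{"dx": 0, "dy": 0, "dz": 1, "twist": 0, "fingers": -1}, {"dx": 0, "dy": 0, "dz": 1, "twist": 0, "fingers": -1}, {"dx": 0, "dy": 0, "dz": 2, "twist": 0, "fingers": -1}, {"dx": 0, "dy": 0, "dz": 2, "twist": 0, "fingers": -1}, {"dx": 0, "dy": 0, "dz": 2, "twist": 0, "fingers": -1}]'

```text
clock: 3.27
eef_pos: [0.4668, 0.0598, 0.0182]
tool_rot: [0.34, 0.94, -0.0, -0.0]
ft_force: [0.1, -0.2, 0.1]
grip_width: 0.0853
grasp_force: 0.0
```

>>> carry_out --plan '[{"dx": -3, "dy": 3, "dz": 0, "twist": 0, "fingers": -1}, {"dx": -6, "dy": 6, "dz": 0, "twist": 0, "fingers": -1}, {"dx": -9, "dy": 9, "dz": 0, "twist": 0, "fingers": -1}, {"dx": -12, "dy": 12, "dz": 0, "twist": 0, "fingers": -1}, {"dx": -15, "dy": 15, "dz": 0, "twist": 0, "fingers": -1}]'

```text
clock: 3.68
eef_pos: [0.4887, 0.0618, 0.0183]
tool_rot: [0.34, 0.94, -0.0, 0.0]
ft_force: [-0.9, -0.1, 0.4]
grip_width: 0.0856
grasp_force: 0.2
```

>>> carry_out --plan '[{"dx": -3, "dy": 3, "dz": 0, "twist": 0, "fingers": -1}, {"dx": -6, "dy": 6, "dz": 0, "twist": 0, "fingers": -1}, {"dx": -9, "dy": 9, "dz": 0, "twist": 0, "fingers": -1}, {"dx": -12, "dy": 12, "dz": 0, "twist": 0, "fingers": -1}, {"dx": -15, "dy": 15, "dz": 0, "twist": 0, "fingers": -1}]'

```text
clock: 4.1
eef_pos: [0.5079, 0.0637, 0.018]
tool_rot: [0.34, 0.94, -0.0, -0.002]
ft_force: [-5.6, 0.3, 3.5]
grip_width: 0.0855
grasp_force: 2.6
```

```bash
python3 -c "
from h import *
s=camera('side');t=camera('top');go(-20,1,18)
a=cv2.resize(s['image'][190:260,225:325],None,fx=4,fy=4);b=cv2.resize(t['image'][130:200,230:330],None,fx=4,fy=4)
cv2.imwrite('pics/crop5.png',np.hstack([a,b])[:,:,::-1])"
```

```text
t 4.20 bin [-39.6   0.8] z 17.9 -> d [-13.7  14.   -0.1] twist 0.01 F [-3.9 -1.   1.6] w 0.08551627581464528
```

View pics/crop5.png

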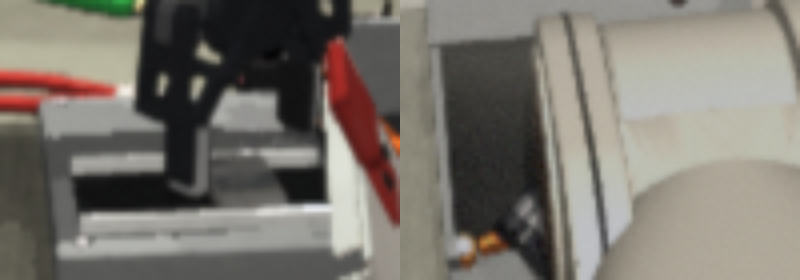

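Finger B (190,190) is touching the cell's rear edge at crop (210,190). Finger A is on the flap, with about 5 N of force, and the flap has started to open. I continue.

>>> carry_out --plan '[{"dx": -3, "dy": 3, "dz": 0, "twist": 0, "fingers": -1}, {"dx": -6, "dy": 6, "dz": 0, "twist": 0, "fingers": -1}, {"dx": -9, "dy": 9, "dz": 0, "twist": 0, "fingers": -1}, {"dx": -12, "dy": 12, "dz": 0, "twist": 0, "fingers": -1}, {"dx": -15, "dy": 15, "dz": 0, "twist": 0, "fingers": -1}]'

```text
clock: 4.62
eef_pos: [0.5278, 0.0653, 0.0173]
tool_rot: [0.34, 0.94, -0.001, -0.002]
ft_force: [-5.8, -1.4, 0.5]
grip_width: 0.0853
grasp_force: 2.6
```

```bash
python3 -c "
from h import *
s=camera('side');t=camera('top');go(36,1,18)
a=cv2.resize(s['image'][180:250,240:340],None,fx=4,fy=4);b=cv2.resize(t['image'][130:200,230:330],None,fx=4,fy=4)
cv2.imwrite('pics/crop6.png',np.hstack([a,b])[:,:,::-1])"
```

```text
t 4.72 bin [-19.3   0.3] z 17.4 -> d [-38.6  39.5  -0.8] twist -0.01 F [-4.3 -1.  -0.9] w 0.08548889016928952
```

View pics/crop6.png

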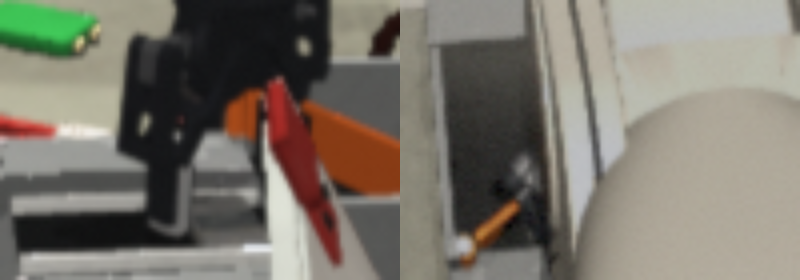

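The flap is open about 0.7 rad (top view, hinge (465,250) to (520,205)). The cell is still in the lane just ahead of finger B (190,210), so I keep pushing.

>>> carry_out --plan '[{"dx": -3, "dy": 3, "dz": 0, "twist": 0, "fingers": -1}, {"dx": -6, "dy": 6, "dz": -1, "twist": 0, "fingers": -1}, {"dx": -9, "dy": 9, "dz": -1, "twist": 0, "fingers": -1}, {"dx": -12, "dy": 12, "dz": -1, "twist": 0, "fingers": -1}, {"dx": -15, "dy": 15, "dz": -1, "twist": 0, "fingers": -1}]'

```text
clock: 5.13
eef_pos: [0.5494, 0.0667, 0.0184]
tool_rot: [0.34, 0.94, -0.002, -0.002]
ft_force: [-5.2, -2.5, 1.0]
grip_width: 0.0853
grasp_force: 2.6
```

>>> carry_out --plan '[{"dx": -3, "dy": 3, "dz": 0, "twist": 0, "fingers": -1}, {"dx": -6, "dy": 6, "dz": 0, "twist": 0, "fingers": -1}, {"dx": -9, "dy": 9, "dz": 0, "twist": 0, "fingers": -1}, {"dx": -12, "dy": 12, "dz": 0, "twist": 0, "fingers": -1}, {"dx": -15, "dy": 15, "dz": 0, "twist": 0, "fingers": -1}]'

```text
clock: 5.55
eef_pos: [0.5718, 0.0685, 0.0188]
tool_rot: [0.34, 0.94, -0.001, -0.001]
ft_force: [-4.1, -2.4, -1.2]
grip_width: 0.0856
grasp_force: 2.1
```

>>> carry_out --plan '[{"dx": -3, "dy": 3, "dz": 0, "twist": 0, "fingers": -1}, {"dx": -6, "dy": 6, "dz": 0, "twist": 0, "fingers": -1}, {"dx": -9, "dy": 9, "dz": 0, "twist": 0, "fingers": -1}, {"dx": -12, "dy": 12, "dz": 0, "twist": 0, "fingers": -1}, {"dx": -12, "dy": 12, "dz": 0, "twist": 0, "fingers": -1}]'

```text
clock: 5.97
eef_pos: [0.5911, 0.071, 0.0195]
tool_rot: [0.34, 0.94, 0.0, 0.001]
ft_force: [-0.4, -3.1, -0.4]
grip_width: 0.0854
grasp_force: 1.6
```

```bash
python3 -c "
from h import *
s=camera('side');t=camera('top');go(36,1,18)
a=cv2.resize(s['image'][180:250,260:360],None,fx=4,fy=4);b=cv2.resize(t['image'][130:200,230:330],None,fx=4,fy=4)
cv2.imwrite('pics/crop7.png',np.hstack([a,b])[:,:,::-1])"
```

```text
t 6.07 bin [43.   0.2] z 19.6 -> d [ 5.5 -4.4  1.6] twist -0.05 F [-0.2 -3.6 -1.5] w 0.08555166979736761
```

View pics/crop7.png

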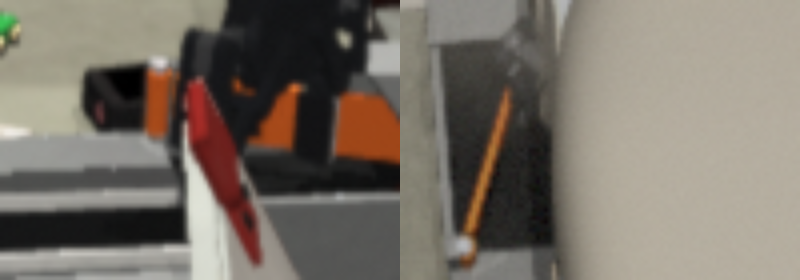

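The cell has left the lane (empty at crop (90,225)) and the flap is held at about 1.3 rad. Finger B's front is ~17 mm past the deck edge, so the cell must be in the well. I retract straight back.

>>> carry_out --plan '[{"dx": 5, "dy": -5, "dz": 0, "twist": 0, "fingers": -1}, {"dx": 10, "dy": -10, "dz": 0, "twist": 0, "fingers": -1}, {"dx": 15, "dy": -15, "dz": 0, "twist": 0, "fingers": -1}, {"dx": 20, "dy": -20, "dz": 0, "twist": 0, "fingers": -1}, {"dx": 25, "dy": -25, "dz": 0, "twist": 0, "fingers": -1}]'

```text
clock: 6.48
eef_pos: [0.5532, 0.0673, 0.0195]
tool_rot: [0.34, 0.94, -0.0, 0.0]
ft_force: [1.3, -4.7, 0.1]
grip_width: 0.085
grasp_force: 2.2
```

>>> carry_out --plan '[{"dx": 5, "dy": -5, "dz": 0, "twist": 0, "fingers": -1}, {"dx": 10, "dy": -10, "dz": 0, "twist": 0, "fingers": -1}, {"dx": 15, "dy": -15, "dz": 0, "twist": 0, "fingers": -1}, {"dx": 20, "dy": -20, "dz": 0, "twist": 0, "fingers": -1}, {"dx": 25, "dy": -25, "dz": 0, "twist": 0, "fingers": -1}]'

```text
clock: 6.9
eef_pos: [0.5171, 0.0646, 0.019]
tool_rot: [0.34, 0.94, -0.0, -0.001]
ft_force: [-1.2, -3.3, -0.1]
grip_width: 0.0855
grasp_force: 1.8
```

>>> carry_out --plan '[{"dx": 6, "dy": -6, "dz": 0, "twist": 0, "fingers": -1}, {"dx": 12, "dy": -12, "dz": 0, "twist": 0, "fingers": -1}, {"dx": 18, "dy": -18, "dz": 0, "twist": 0, "fingers": -1}, {"dx": 24, "dy": -24, "dz": 0, "twist": 0, "fingers": -1}, {"dx": 28, "dy": -28, "dz": 0, "twist": 0, "fingers": -1}]'

```text
clock: 7.32
eef_pos: [0.4791, 0.0616, 0.0196]
tool_rot: [0.34, 0.941, 0.001, 0.0]
ft_force: [1.3, -1.1, -0.1]
grip_width: 0.0851
grasp_force: 0.0
```

>>> carry_out --plan '[{"dx": 0, "dy": 0, "dz": -35, "twist": 0, "fingers": -1}, {"dx": 0, "dy": 0, "dz": -70, "twist": 0, "fingers": -1}, {"dx": 0, "dy": 0, "dz": -105, "twist": 0, "fingers": -1}, {"dx": 0, "dy": 0, "dz": -140, "twist": 0, "fingers": -1}, {"dx": 0, "dy": 0, "dz": -170, "twist": 0, "fingers": -1}]'

```text
clock: 7.73
eef_pos: [0.4802, 0.0615, 0.1922]
tool_rot: [0.34, 0.94, 0.001, 0.001]
ft_force: [0.2, 0.4, 1.1]
grip_width: 0.0849
grasp_force: 0.0
```

>>> carry_out --plan '[{"dx": 35, "dy": 0, "dz": 0, "twist": 0, "fingers": -1}, {"dx": 70, "dy": 0, "dz": 0, "twist": 0, "fingers": -1}, {"dx": 105, "dy": 0, "dz": 0, "twist": 0, "fingers": -1}, {"dx": 140, "dy": 0, "dz": 0, "twist": 0, "fingers": -1}, {"dx": 175, "dy": 0, "dz": 0, "twist": 0, "fingers": -1}]'

```text
clock: 8.15
eef_pos: [0.344, 0.174, 0.1897]
tool_rot: [0.34, 0.94, 0.001, 0.0]
ft_force: [-0.9, 0.1, 0.9]
grip_width: 0.0851
grasp_force: 0.0
```

>>> carry_out --plan '[{"dx": 35, "dy": 0, "dz": 0, "twist": 0, "fingers": -1}, {"dx": 70, "dy": 0, "dz": 0, "twist": 0, "fingers": -1}, {"dx": 105, "dy": 0, "dz": 0, "twist": 0, "fingers": -1}, {"dx": 105, "dy": 0, "dz": 0, "twist": 0, "fingers": -1}, {"dx": 105, "dy": 0, "dz": 0, "twist": 0, "fingers": -1}]'

```text
clock: 8.57
eef_pos: [0.2633, 0.2414, 0.1897]
tool_rot: [0.337, 0.941, 0.001, 0.0]
ft_force: [-0.2, -1.3, 0.4]
grip_width: 0.085
grasp_force: 0.0
```

```bash
python3 -c "
from h import *
t=camera('top');go(36,1,18)
b=cv2.resize(t['image'][105:305,180:400],None,fx=3,fy=3)
cv2.imwrite('pics/crop8.png',b[:,:,::-1])"
```

```text
t 8.62 bin [-266.8  199.3] z 189.6 -> d [-354.4   72.7  171.9] twist 0.14 F [0.5 0.6 0.1] w 0.08535376447731177
```

View pics/crop8.png

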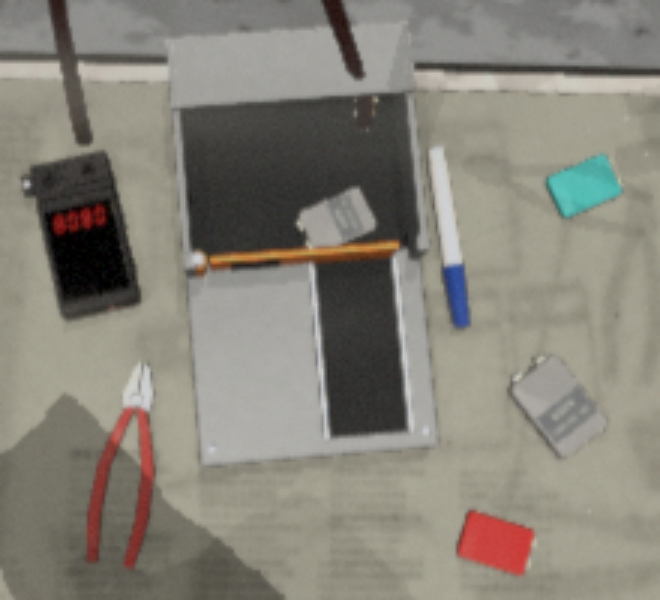

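The flap is shut, the cell lies in the well at crop (338,217), and the bystanders look unmoved. One check that the cell is flat and clear of the deck edge.

```bash
python3 -c "
from h import *
import pickle
t=camera('top');t0=pickle.load(open('top.pkl','rb'))
P=[tobin(onz(t,180+x/3,105+y/3,.024)) for x,y in((297,217),(358,187),(377,217),(317,247))]
print(np.round(P),np.mean(P,0),[np.linalg.norm(P[i]-P[i-1]).round(1) for i in range(4)])
d=np.abs(t['image'].astype(int)-t0['image']).max(2)>45
for n,(a,b,c,e) in dict(module=(150,215,185,230),cut=(222,296,205,236),pen=(150,216,322,340)).items(): print(n,d[a:b,c:e].mean())
a=[tobin(onz(t,180+x/3,105+y/3,.067)) for x,y in((207,262),(399,246))];print('flap',a)
"
```

```text
[[ 33.   2.]
 [ 52. -44.]
 [ 29. -56.]
 [ 10. -10.]] [ 30.75703866 -27.01942533] [np.float64(26.4), np.float64(50.1), np.float64(26.1), np.float64(49.3)]
module 0.0
cut 0.1857018308631212
pen 0.0
flap [array([-2.74075479, 69.58034621]), array([ -1.06256208, -63.49000352])]
```

```bash
python3 -c "
from h import *
t=camera('top');s=camera('side')
b=cv2.resize(t['image'][155:200,265:325],None,fx=10,fy=10,interpolation=2)
a=cv2.convertScaleAbs(b,alpha=1.4)
cv2.imwrite('pics/crop9.png',a[:,:,::-1])"
```

```text
(no output)
```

View pics/crop9.png

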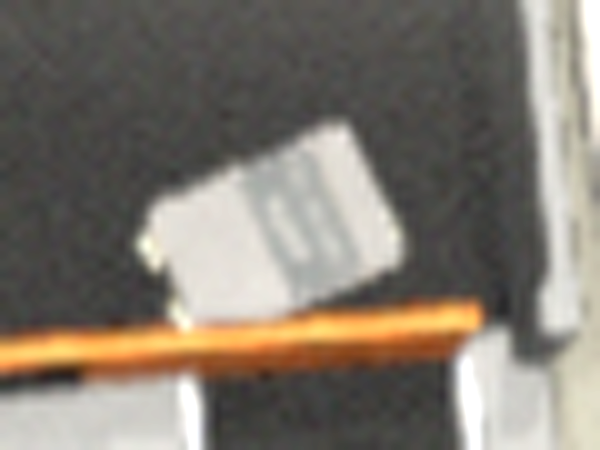

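```bash
python3 -c "
from h import *
t=camera('top')
P=[tobin(onz(t,265+x/10-.5,155+y/10-.5,.024)) for x,y in((150,208),(345,120),(407,250),(207,338))]
print(np.round(P,1),np.mean(P,0),[np.linalg.norm(P[i]-P[i-1]).round(1) for i in range(4)])
o=bot.get_obs();print(o['clock'])"
```

```text
[[ 37.2   0.8]
 [ 53.8 -43.4]
 [ 23.9 -54.5]
 [  7.6  -9.2]] [ 30.64564575 -26.58046974] [np.float64(31.2), np.float64(47.3), np.float64(31.8), np.float64(48.1)]
8.8167
```

The proportions (0.66) match a flat cell, and its rear corner is clear of the deck edge (x ≈ 7.6 mm against 4 mm). I hand the job in.

```bash
python3 -c "
from h import *
print(job_done())"
```

```text
the job is handed in; nothing more can be done
None
```

The job is handed in, with no verdict returned: the last pictures show the grey cell apparently flat in the well, the flap shut behind it, and the module and pen unmoved; the cutters look in place too, though a shadow fell across their image check.

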